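# Tuck the head flashing under the shingles and hold it down for nailing

## Robot

A 6-joint arm with a two-finger parallel gripper is mounted at the origin on the work surface. World frame = base frame: x ahead of the robot, y to its left, z up, the work surface at z = 0. Lengths are in mm, angles in rad, forces in N, time in s.
With the tool pointing down it reaches from about 325 to 900 mm from the base axis. Payload 3.5 kg.
Tool frame: the origin (TCP) lies between the finger pads; the fingertips stand 22 mm ahead of it and the grasp point (between the pads) lies 3 mm ahead of it; z points along the fingers, y is the direction in which the jaws open and shut (so a half turn about z gives the same grasp; the last joint's range is limited). The gripper opens to 85 mm and grips with 20 to 120 N. Pads are 22 mm wide; open, the fingers measure 114 mm over their backs; the gripper's body (76 mm by 85 mm) begins 54 mm behind the grasp point. The pads swing forward as they close: fully open they stand 13 mm farther back than shut.
Start: joints at [1.04, 0.276, -0.026, 1.268, 0, 1.467], TCP at [259.299, 568.67, 253.313] pointing down, gripper open.
Joint ranges: [-3.12, 3.12], [-0.85, 1.88], [-1.08, 1.24], [-1.95, 2.15], [-1.57, 1.53], [-3.14, 3.14]. Speed limits (rad/s): [2.57, 2.57, 3.14, 3.14, 3.14, 3.14].

## Interface

Orientations are given as a unit quaternion [x, y, z, w].
In Python, from bench import * gives the robot as it stands.
- The arm moves only by the tool carry_out, never from a script. Its argument "motion" is a list of rows, each a list of 6 numbers: the shift along the tool's x, y, z in m, then the turn, a rotation vector about the tool's x, y, z in degrees. In form: [[x, y, z, ax, ay, az], ...]. A call has 1 to 20 rows; each row is the pose to reach, as a shift and turn from the pose commanded when the call began, along the tool's axes at that moment; what a row does not reach only later rows make up. A row lasts 1/10 s, in which the tool goes at most 50 mm and 8.59 degrees, less where a joint would pass 70% of its speed; a pose out of reach is approached as far as the arm can. A call with a gripper value outside its range is refused whole. "gripper" is the closure, from -1 (fully open) to 1 (shut), set as the call begins (left out, the last holds). The fingers move at their own pace and stop on an object; "force" is the grip in N (left out, the last holds). Time passes only in rows, so rows that repeat a pose let the fingers close. It gives the time, the measured TCP pose, the force and the opening at its end, in the units of the state.
- sense(): the state, without advancing time (a new reading comes with each control period).
- snapshot(name): name is "scene" or "top" or "wrist"; returns (picture, depth): 420x560x3 uint8, red, green, blue; 420x560 float32, mm along the optical axis (not along the pixel's ray), 0 where there is no reading.
- camera_params(name): a dict with "fx", "fy", "cx", "cy" (pixels), "R" (3x3) and "t" (3): a world point X has camera coordinates R X + t. Camera axes: x right, y down, z forward; pixel columns grow to the right and rows downward; lengths in mm; the calibration is good to about 2 mm. A picture is of the moment at which its call begins: read the wrist's pose just before it. camera_params takes no time and is no camera call; for the wrist camera it gives the pose at the moment of the call.
- finish_job(): hands the job in, once; it reports no verdict.
The state is a dict: "time_s": time; "joint_pos": joint angles; "dq": joint speeds; "effort": joint torques, N m; "eef_pos": TCP position; "tcp_rot": TCP orientation; "force": force on the tool from outside, world axes, zero at the start; "moment": the same for the moment, N m; "gripper_width": opening from 0.0 (shut) to 1.0 (fully open).
Only numpy, scipy, OpenCV 4.12 (cv2) and the standard library are available. Lean on these libraries where they do the work, as an engineer would, in place of code of your own. Each camera call takes 0.05 s, during which the arm holds its last target.

## Task

Slide the stop along its track until its right-hand face is on the pencil line on the roof board. Then take the long aluminium flashing and push its flat leg under the overhanging shingles, without prying them up, until it is fully home against the lath beneath them and square, with its left end up against the stop, which stays on its line. Finish while still holding the flashing, firmly pressed down flat on the roof board, as if for a mate to nail it; do not let go, and leave the other things on the bench where they are.

Things in the scene. Friction and masses are not known exactly. Their poses are not given: they have to be found in the camera images.
- jig: dark film-faced plywood assembly jig 300 x 440 mm, fixed on the bench, holding a small level roof panel. Origin on the bench below the middle of the overhanging shingles' lower edge; x points up the roof (away from the robot, under the shingles), y left along that edge, z up. The stop's aluminium track runs along y at the front, x = -142 to -114 mm, top 28 mm above the bench
- roof_board: the panel's wooden boarding, fixed; origin and axes as the jig's; its top is 30 mm above the bench. Bare from x = -108 mm to the shingles' edge at x = 0
- shingle_edge (a point): point on the boards right below the middle of the overhanging shingles' lower edge; axes as the jig's. Three cedar shingles 7 mm thick overhang the boards over y = -199 to 199 mm with an open gap 8 mm high below them; 46 mm behind their edge a lath closes the gap. A second course on top reaches 53 mm above the bench (x = 78 to 138 mm)
- shingle_right (a joint): lift of the right-hand overhanging shingle about its nailed upper edge, 125 mm from its lower edge, rad; 0 = lying down. It yields stiffly upwards (5 N m/rad)
- shingle_mid (a joint): the same for the middle shingle
- shingle_left (a joint): the same for the left-hand shingle
- stop (a joint): sliding stop on the track, m: 0 at the left end of its travel, growing to the right (jig -y), to 0.30. Stiff to slide (about 6 N) and stays where it is left
- stop_grip (a point): middle of the stop's black block, 50 mm above the bench. Block 34 mm (jig x) by 30 mm (jig y), 28 to 62 mm above the bench, with a 25 mm knob on top up to 79 mm; can be gripped across y from above. From its far side an aluminium arm, 10 mm thick, 33 to 57 mm above the bench, reaches over the boards to 13 mm before the shingles' edge
- stop_face (a point): point at the boards' height on the stop's right-hand (jig -y) face, the face that goes on the pencil line and that the flashing's end meets; it is 38 mm (jig x) before the shingles' edge. Block and arm share this face
- mark: pencil line 3 mm wide on the bare roof boards, running along jig x from the front edge to the shingles, with a small tick beside it near the front; origin on the line's centre, at the shingles' edge, on the boards; axes as the jig's
- flashing: the long L-shaped aluminium flashing, loose, 0.12 to 0.24 kg: flat leg 80 mm wide, 200 mm long, 3 mm thick, lying on the bench, with an upstand 46 mm high along one long edge. Origin on the underside, mid length, at the upstand's outer (back) face; x across the flat leg to its free edge (to be tucked), y along the length, z up. Home, its axes are as the jig's
- upstand (a point): where to pinch the flashing, closing along its x: middle of the folded hem, 9 mm thick, that forms the top 26 mm of the upstand; 34 mm above the underside, 4.5 mm from the back face. Home, the back face is 34 mm before the shingles' edge
- edge_left (a point): left (+y) corner of the flashing's tucked edge, on the underside, 80 mm from the back face, 2 mm in from the end
- edge_right (a point): right (-y) corner of the same edge, likewise
- flashing_end (a point): left (+y) end of the flashing at the foot of the upstand, 3 mm above the underside, 100 mm from mid length
- offcut: short offcut of the same flashing profile, only 85 mm long; a bystander
- nail_tin: round open tin of nails, 80 mm across, 42 mm high; a bystander
- tape_measure: tape measure, 68 x 36 x 62 mm high; a bystander
- hammer: hammer lying flat, 300 mm long; a bystander
- pencil: flat carpenter's pencil lying on the upper course of shingles, 150 mm long along y, 7 mm high; a bystander

How it is judged (in metres and radians):
On the way, in this order (a step that is already met when the one before it is completed fails the run):
1. the stop stands on the pencil line (y of stop_face in the frame of mark between -0.004 and 0.004 m), for 0.3 s.
2. the flashing's edge is under the shingles, on the boards (x of each of edge_left, edge_right in the frame of shingle_edge above 0.012 m and z of each of edge_left, edge_right in the frame of shingle_edge below 0.006 m and z of flashing_end in the frame of shingle_edge below 0.009 m), for 0.2 s.
At the end, for the whole second after the job is handed in: Both corners of the edge 40 mm or more past the shingle edge (lath at 46), flashing within 4 mm of flat, its left end within 5 mm of the stop, stop within 4 mm of the line, shingles down (0.03 rad), flashing still, gripper on it, more than 4 N on the boards (all of step 1 and x of each of edge_left, edge_right in the frame of shingle_edge above 0.04 m and z of each of edge_left, edge_right in the frame of shingle_edge below 0.004 m and z of flashing_end in the frame of shingle_edge below 0.007 m and angle between flashing's own z axis and vertical below 0.05 rad and y of flashing_end in the frame of stop_face between -0.005 and 0.003 m and contact force between flashing and roof_board above 4 N and contact force between the fingers and flashing above 2 N and value of joint each of shingle_right, shingle_mid, shingle_left below 0.03 rad and linear speed of flashing below 0.01 m/s); the arm keeps its last pose, push and grip.
It fails at once if a shingle was pried up more than about 6 mm at its lower edge (value of joint any of shingle_right, shingle_mid, shingle_left above 0.05 rad).
It fails at once if another thing on the bench was moved by more than 25 mm (distance of any of offcut, nail_tin, tape_measure, hammer, pencil from where it was at the start of the episode above 0.025 m).
It also fails if it takes over 69 s, if anything falls off the work surface, if the arm or the gripper's body presses on something with over 40 N, if the wrist force passes 120 N, or if a joint passes its speed limit or range.

## Working session

There is one attempt and no reset: what is moved stays moved. The work goes in short steps, Python scripts to look and compute and a tool call to move; the robot and the scene stay as the last step left them, time stands still between calls to the robot, and variables do not carry over. Pictures are saved under pics/ and viewed, and the job is handed in when it is done.

Besides the shell and the picture viewer there is one more tool, called after ">>>" as name(argument=value, ...), one argument or row to a line, values as JSON. carry_out: Moves the arm, as the interface text tells. Its arguments: {"type":"object","properties":{"motion":{"type":"array","items":{"type":"array","items":{"type":"number"}}},"gripper":{"type":"number"},"force":{"type":"number"}},"required":["motion"]}

```bash
mkdir -p pics; ls; python3 - <<'E'
from bench import *
import cv2, numpy as np, pickle
s=sense(); print(s)
d={}
for n in ("scene","top"):
    p,z=snapshot(n); c=camera_params(n); d[n]=(p,z,c); cv2.imwrite(f"pics/{n}0.png",p[:,:,::-1]); print(n,c)
pickle.dump(d,open("d0.pkl","wb"))
E
```

```text
pics
{'time_s': 0.0, 'joint_pos': array([ 1.03958927e+00,  2.77137736e-01, -2.79158042e-02,  1.26798294e+00,
       -7.09450543e-05,  1.46741901e+00]), 'dq': array([ 0.00014517, -0.00314495,  0.00016022, -0.00064441, -0.00112724,
       -0.00016733]), 'effort': array([-9.48753186e-04, -4.45511162e+01,  2.95200652e+01,  1.63722143e-02,
       -2.37130644e-04,  3.19799121e-08]), 'eef_pos': array([258.94686747, 568.01902485, 252.14024381]), 'tcp_rot': array([ 2.12286987e-01,  9.77206723e-01, -1.07523165e-03, -3.15755812e-04]), 'force': array([-0.60937269,  0.00787472,  0.04895193]), 'moment': array([-0.0316773 ,  0.03219748,  0.00299437]), 'gripper_width': 0.9987379099905619}
scene {'fx': 491.6680419418577, 'fy': 491.6680419418577, 'cx': 270.26374522123524, 'cy': 209.61083281388258, 'R': array([[-0.59222119,  0.80575414, -0.00585834],
       [ 0.45689834,  0.32980929, -0.82611727],
       [-0.66371528, -0.49192082, -0.56346778]]), 't': array([ 346.48681242, -214.42473357, 1868.38000654])}
top {'fx': 492.64839900758875, 'fy': 492.64839900758875, 'cx': 265.38692813880317, 'cy': 210.58591407944527, 'R': array([[-0.0139368 , -0.99977709, -0.01586013],
       [-0.997347  ,  0.01503281, -0.07122485],
       [ 0.07144739,  0.01482541, -0.99733419]]), 't': array([   9.68284681,  578.82454988, 1667.4060657 ])}
```

View pics/scene0.png

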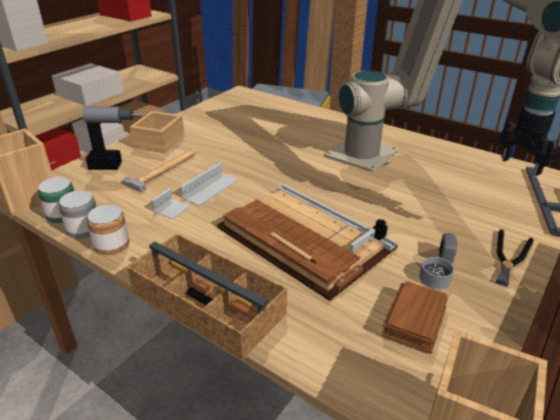

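View pics/top0.png

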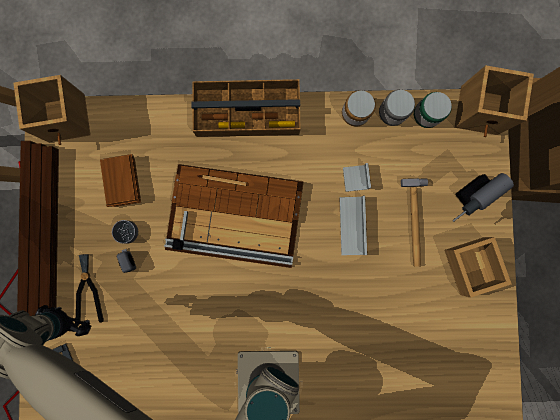

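```bash
cat > h.py <<'E'
import numpy as np, cv2, pickle
from scipy.spatial.transform import Rotation as Ro
def pt(c,u,v,z):
    # intersect pixel ray with plane world z
    d=c["R"].T@np.array([(u-c["cx"])/c["fx"],(v-c["cy"])/c["fy"],1]); o=-c["R"].T@c["t"]
    return o+d*(z-o[2])/d[2]
def cloud(c,z):
    v,u=np.mgrid[:z.shape[0],:z.shape[1]]
    P=np.stack([(u-c["cx"])/c["fx"]*z,(v-c["cy"])/c["fy"]*z,z],-1)
    return (P-c["t"])@c["R"]
E
python3 - <<'E'
from h import *
d=pickle.load(open("d0.pkl","rb")); p,z,c=d["top"]
a=p[155:275,155:315]; cv2.imwrite("pics/topj.png",cv2.resize(a,None,fx=5,fy=5,interpolation=cv2.INTER_CUBIC)[:,:,::-1])
a=p[155:275,315:445]; cv2.imwrite("pics/topf.png",cv2.resize(a,None,fx=5,fy=5,interpolation=cv2.INTER_CUBIC)[:,:,::-1])
C=cloud(c,z)
for (u,v,zz) in [(354,225,3),(365,225,46),(175,244,79),(168,253,28),(295,262,28),(184,210,30),(301,221,60),(124,231,20)]:
    print(u,v,pt(c,u,v,zz).round(),C[v,u].round())
E
```

```text
354 225 [ 526. -303.    3.] [ 525. -302.   10.]
365 225 [ 524. -333.   46.] [ 523. -333.   48.]
175 244 [469. 300.  79.] [469. 301.  77.]
168 253 [439. 334.  28.] [438. 340.   3.]
295 262 [402. -97.  28.] [402. -98.  -1.]
184 210 [584. 279.  30.] [585. 280.  25.]
301 221 [ 539. -118.   60.] [ 542. -121.   -1.]
124 231 [516. 488.  20.] [516. 487.  22.]
```

View pics/topj.png

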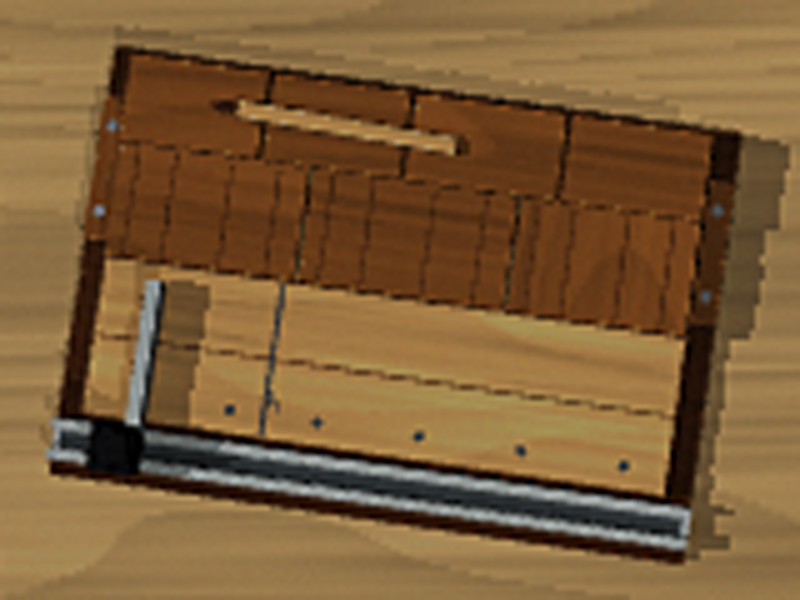

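View pics/topf.png

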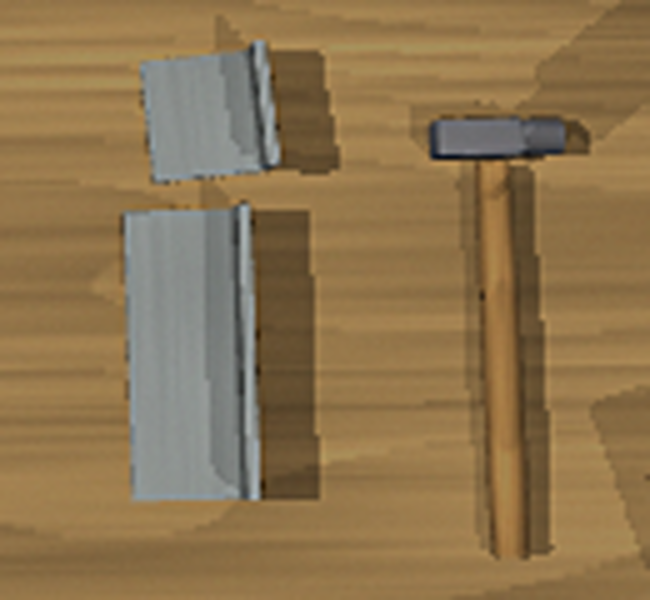

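```bash
python3 - <<'E'
from h import *
d=pickle.load(open("d0.pkl","rb")); p,z,c=d["top"]
def P(U,V,zz,o=(155,155)): return pt(c,(U+.5)/5-.5+o[0],(V+.5)/5-.5+o[1],zz)
L=P(105,258,45);R=P(686,335,45); print("edge",L.round(1),R.round(1),np.linalg.norm(L-R)); y=(L-R)[:2];print("yaw",np.degrees(np.arctan2(-y[0],y[1])), (L+R)/2)
a=P(283,283,30);b=P(263,432,30);print("mark",a,b,np.degrees(np.arctan2((a-b)[1],(a-b)[0])))
t1=P(50,425,28);t2=P(690,508,28);print("track",t1,t2,np.linalg.norm(t1-t2));y=(t1-t2);print("yaw",np.degrees(np.arctan2(-y[0],y[1])))
print("arm",P(163,281,57),P(146,425,57),"block",P(115,447,62))
o=(315,155)
for q in [(125,212,3),(132,499,3),(246,204,46),(256,499,46)]: print("fl",P(*q,o))
for q in [(142,62,3),(155,182,3),(258,44,46),(275,166,46)]: print("off",P(*q,o))
E
```

```text
edge [596.7 305.   45. ] [538.6 -87.5  45. ] 396.83328372102574
yaw -8.408086828818758 [567.63942959 108.74237589  45.        ]
mark [578.92581063 186.14208385  30.        ] [477.58550876 200.38099071  30.        ] -7.998035229161436
track [484.4220242 346.1030953  28.       ] [422.14554845 -88.81987753  28.        ] 439.3590237270483
yaw -8.148772682962543
arm [579.54473218 263.5597059   57.        ] [483.05834537 275.22195233  57.        ] block [468.62160089 295.08299329  62.        ]
fl [ 623.44057154 -255.9779982     3.        ]
fl [ 425.50056531 -255.89462085    3.        ]
fl [ 623.42171878 -331.64671377   46.        ]
fl [ 425.19920141 -332.73820173   46.        ]
off [ 727.98029874 -270.34941699    3.        ]
off [ 643.98883428 -277.22415835    3.        ]
off [ 732.17102462 -342.81345041   46.        ]
off [ 648.88161916 -351.88431415   46.        ]
```

```bash
cat >> h.py <<'E'
import json
def load():
    j=json.load(open("cmd.json")); return np.array(j["p"]),Ro.from_quat(j["q"])
def save(p,R): json.dump({"p":list(map(float,p)),"q":list(map(float,R.as_quat()))},open("cmd.json","w"))
def did(row):
    p,R=load(); row=np.array(row,float); save(p+R.apply(row[:3]*1000),R*Ro.from_rotvec(np.radians(row[3:])))
def down(xdir): # tool z down, tool x at world angle (deg)
    a=np.radians(xdir); x=np.array([np.cos(a),np.sin(a),0]); zz=np.array([0,0,-1.]); return Ro.from_matrix(np.stack([x,np.cross(zz,x),zz],1))
def plan(p,R):
    p0,R0=load(); print("row",(R0.inv().apply(np.array(p)-p0)/1000).round(4).tolist(),np.degrees((R0.inv()*R).as_rotvec()).round(2).tolist())
E
python3 - <<'E'
from h import *
from bench import *
s=sense(); save([259.299,568.67,253.313],Ro.from_quat(s["tcp_rot"]))
c=camera_params("wrist"); R=Ro.from_quat(s["tcp_rot"]).as_matrix()
print(R.T@(-c["R"].T@c["t"]-s["eef_pos"])); print((c["R"]@R).round(3),c["fx"])
_,R0=load(); print(R0.as_matrix().round(3)); 
cy=np.degrees(np.arctan2(*R0.as_matrix()[1::-1,0])); print(cy)
save([259.299,568.67,253.313],down(cy))
E
```

```text
[  83.58851152   -0.12899485 -120.89195823]
[[-0.001  1.    -0.001]
 [-0.947 -0.001 -0.321]
 [-0.321  0.001  0.947]] 339.18177023034076
[[-0.91   0.415 -0.001]
 [ 0.415  0.91  -0.002]
 [ 0.    -0.002 -1.   ]]
155.49150730059588
```

```bash
python3 - <<'E'
from h import *
plan([480,240,220],down(171.8))
E
```

```text
row [-0.3372, -0.2075, 0.0333] [0.0, 0.0, -16.31]
```

>>> carry_out(
  motion=[
    [-0.3372,-0.2075,0.0333,0,0,-16.31],
    [-0.3372,-0.2075,0.0333,0,0,-16.31],
    [-0.3372,-0.2075,0.0333,0,0,-16.31],
    [-0.3372,-0.2075,0.0333,0,0,-16.31],
    [-0.3372,-0.2075,0.0333,0,0,-16.31],
    [-0.3372,-0.2075,0.0333,0,0,-16.31],
    [-0.3372,-0.2075,0.0333,0,0,-16.31],
    [-0.3372,-0.2075,0.0333,0,0,-16.31],
    [-0.3372,-0.2075,0.0333,0,0,-16.31],
    [-0.3372,-0.2075,0.0333,0,0,-16.31],
    [-0.3372,-0.2075,0.0333,0,0,-16.31],
    [-0.3372,-0.2075,0.0333,0,0,-16.31],
  ],
)

```text
time_s: 1.3
eef_pos: [479.2, 241.1, 220.0]
tcp_rot: [0.07, 0.998, 0.0, -0.0]
force: [-0.5, -0.3, -0.5]
gripper_width: 0.998
```

```bash
python3 - <<'E'
from h import *
from bench import *
did([-0.3372,-0.2075,0.0333,0,0,-16.31])
s=sense(); print(s["eef_pos"],load()[0],Ro.from_quat(s["tcp_rot"]).as_matrix().round(3).tolist(),s["time_s"])
c=camera_params("wrist");p,z=snapshot("wrist");pickle.dump((p,z,c),open("w1.pkl","wb")); cv2.imwrite("pics/w1.png",cv2.resize(p,(800,600),interpolation=cv2.INTER_CUBIC)[:,:,::-1])
E
```

```text
[479.19272674 241.12406878 219.96338547] [480.0403757  239.98575174 220.013     ] [[-0.99, 0.141, -0.0], [0.141, 0.99, 0.0], [0.0, 0.0, -1.0]] 1.3
```

View pics/w1.png

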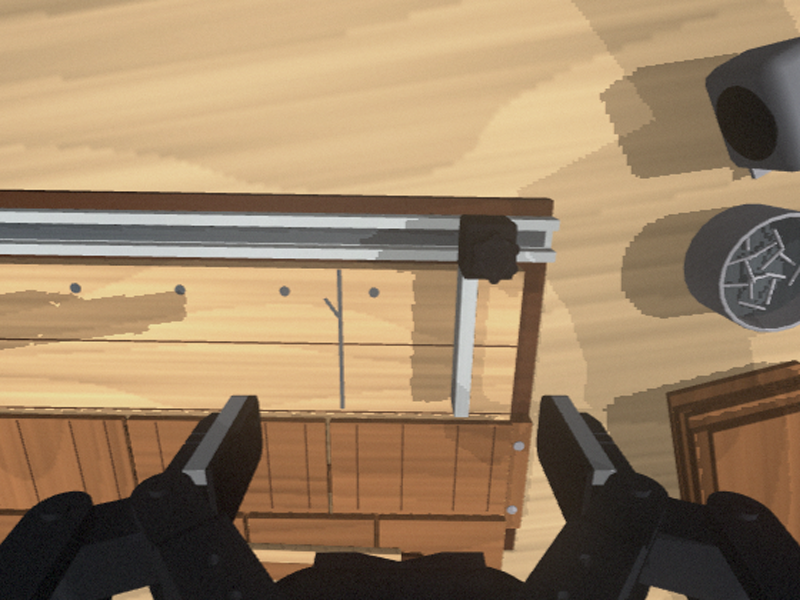

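```bash
python3 - <<'E'
from h import *
p,z,c=pickle.load(open("w1.pkl","rb"))
cv2.imwrite("pics/w1z.png",cv2.resize(p[140:300,215:395],None,fx=4,fy=3.7,interpolation=cv2.INTER_CUBIC)[:,:,::-1])
E
```

```text
(no output)
```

View pics/w1z.png

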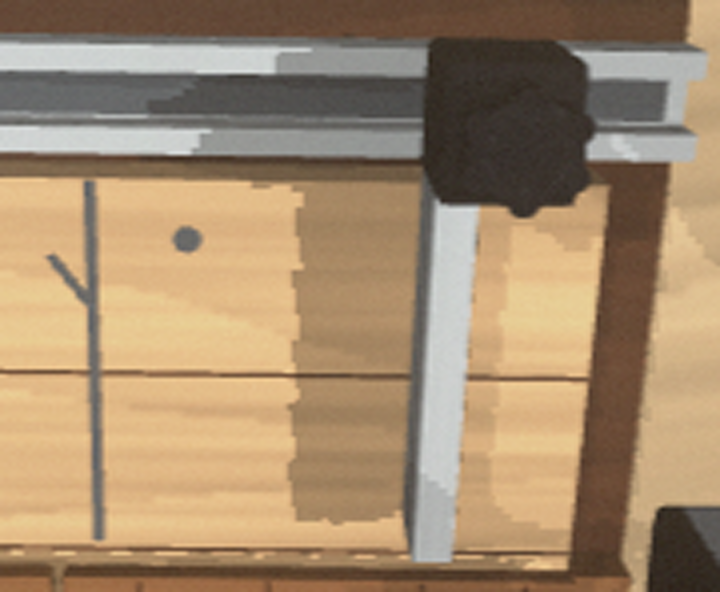

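```bash
python3 - <<'E'
from h import *
p,z,c=pickle.load(open("w1.pkl","rb"))
def P(U,V,zz): return pt(c,(U+.5)/4-.5+215,(V+.5)/3.7-.5+140,zz)
def ang(a,b): d=(b-a)[:2]; return np.degrees(np.arctan2(d[1],d[0]))
m1=P(89,182,30);m2=P(99,540,30)
a1=P(430,205,57);a2=P(413,562,57); b1=P(478,205,57);b2=P(453,560,57)
l1=P(425,170,28) 
print("mark",m1,m2,ang(m1,m2)); print("armR",a1,a2,ang(a1,a2)); print("armL",b1,b2,ang(b1,b2))
e1=P(5,575,45);e2=P(625,575,45); print("edge",e1,e2,ang(e1,e2)+-90)
f1=P(408,545,33); print("face low",f1)
k=[P(432,40,62),P(585,40,62),P(428,165,62)];print("blk",k)
print("track",P(0,158,28),P(690,160,28),ang(P(0,158,28),P(690,160,28))-90, P(0,38,28))
C=cloud(c,z); print(C[235,330],C[160,290])
yaw=np.radians(-8.15); yj=np.array([-np.sin(yaw),np.cos(yaw)]);xj=np.array([np.cos(yaw),np.sin(yaw)])
for n,q in dict(m1=m1,m2=m2,a1=a1,a2=a2,b1=b1,b2=b2,e1=e1,e2=e2,f1=f1,k0=k[0],k1=k[1],k2=k[2]).items(): print(n,"xj",round(q[:2]@xj,1),"yj",round(q[:2]@yj,1))
E
```

```text
mark [473.814122   201.88824218  30.        ] [577.18203184 185.57154619  30.        ] -8.970164341267242
armR [483.09547306 278.77503082  57.        ] [578.62601667 264.99978239  57.        ] -8.205338998785344
armL [484.57297798 289.11930416  57.        ] [579.39552901 274.58113136  57.        ] -8.716698335174934
edge [575.81051829 163.4877649   45.        ] [597.93744854 317.90628465  45.        ] -8.154515022726756
face low [588.38453102 265.30473113  33.        ]
blk [array([443.79674925, 282.55544008,  62.        ]), array([448.2237806 , 313.58825888,  62.        ]), array([472.03729693, 278.86072008,  62.        ])]
track [465.08114299 181.84543703  28.        ] [488.7162708 343.6543727  28.       ] -8.310316944012243 [435.0625393  188.00982074  28.        ]
[521.61312625 282.04833665  56.97813398] [455.89806804 255.39017813  18.1187171 ]
m1 xj 440.4 yj 267.0
m2 xj 545.0 yj 265.5
a1 xj 438.7 yj 344.4
a2 xj 535.2 yj 344.4
b1 xj 438.7 yj 354.9
b2 xj 534.6 yj 353.9
e1 xj 546.8 yj 243.5
e2 xj 546.8 yj 399.5
f1 xj 544.8 yj 346.0
k0 xj 399.3 yj 342.6
k1 xj 399.2 yj 374.0
k2 xj 427.7 yj 343.0
```

```bash
python3 - <<'E'
from h import *
plan([464.7,296,130],down(171.85)); plan([464.7,296,56],down(171.85))
E
```

```text
row [0.0232, 0.0533, 0.09] [0.0, 0.0, -0.05]
row [0.0232, 0.0533, 0.164] [0.0, 0.0, -0.05]
```

>>> carry_out(
  motion=[
    [0.0232,0.0533,0.09,0,0,0],
    [0.0232,0.0533,0.09,0,0,0],
    [0.0232,0.0533,0.09,0,0,0],
    [0.0232,0.0533,0.09,0,0,0],
    [0.0232,0.0533,0.12,0,0,0],
    [0.0232,0.0533,0.145,0,0,0],
    [0.0232,0.0533,0.164,0,0,0],
    [0.0232,0.0533,0.164,0,0,0],
    [0.0232,0.0533,0.164,0,0,0],
  ],
)

```text
time_s: 2.25
eef_pos: [466.1, 296.3, 57.8]
tcp_rot: [0.072, 0.997, 0.001, 0.001]
force: [-0.2, -0.1, 0.4]
gripper_width: 0.999
```

>>> carry_out(
  motion=[
    [0,0,0,0,0,0],
    [0,0,0,0,0,0],
    [0,0,0,0,0,0],
    [0,0,0,0,0,0],
    [0,0,0,0,0,0],
    [0,0,0,0,0,0],
    [0,0,0,0,0,0],
    [0,0,0,0,0,0],
  ],
  gripper=1,
  force=40,
)

```text
time_s: 3.05
eef_pos: [465.2, 296.5, 56.9]
tcp_rot: [0.072, 0.997, 0.001, 0.0]
force: [-2.0, 0.0, 5.9]
gripper_width: 0.339
```

```bash
python3 - <<'E'
from h import *
from bench import *
did([0.0232,0.0533,0.164,0,0,0])
s=sense(); print(s["eef_pos"],load()[0],s["time_s"],s["force"],s["gripper_width"])
E
```

```text
[465.19799364 296.48855093  56.93864364] [464.67821442 296.04941199  56.013     ] 3.05 [-1.98736641  0.01042915  5.87201305] 0.3394803369104736
```

>>> carry_out(
  motion=[
    [0,-0.01,0,0,0,0],
    [0,-0.02,0,0,0,0],
    [0,-0.03,0,0,0,0],
    [0,-0.04,0,0,0,0],
    [0,-0.05,0,0,0,0],
    [0,-0.06,0,0,0,0],
    [0,-0.07,0,0,0,0],
    [0,-0.078,0,0,0,0],
    [0,-0.078,0,0,0,0],
    [0,-0.078,0,0,0,0],
  ],
)

```text
time_s: 4.05
eef_pos: [453.1, 219.5, 56.9]
tcp_rot: [0.072, 0.997, 0.001, -0.001]
force: [-3.5, 2.0, 8.5]
gripper_width: 0.344
```

```bash
python3 - <<'E'
from h import *
from bench import *
did([0,-0.078,0,0,0,0])
s=sense(); print(s["eef_pos"],load()[0],s["time_s"],s["force"],s["gripper_width"])
print("moved",(s["eef_pos"]-np.array([465.2,296.5,56.9]))[:2]@np.array([.1418,.9899]))
c=camera_params("wrist");p,z=snapshot("wrist");pickle.dump((p,z,c),open("w2.pkl","wb")); cv2.imwrite("pics/w2.png",cv2.resize(p,(800,600),interpolation=cv2.INTER_CUBIC)[:,:,::-1])
E
```

```text
[453.09520194 219.49051499  56.91000764] [453.55518859 218.84657334  56.013     ] 4.05 [-3.52231863  1.96767891  8.45901937] 0.34414549192802274
moved -77.94814957994474
```

View pics/w2.png

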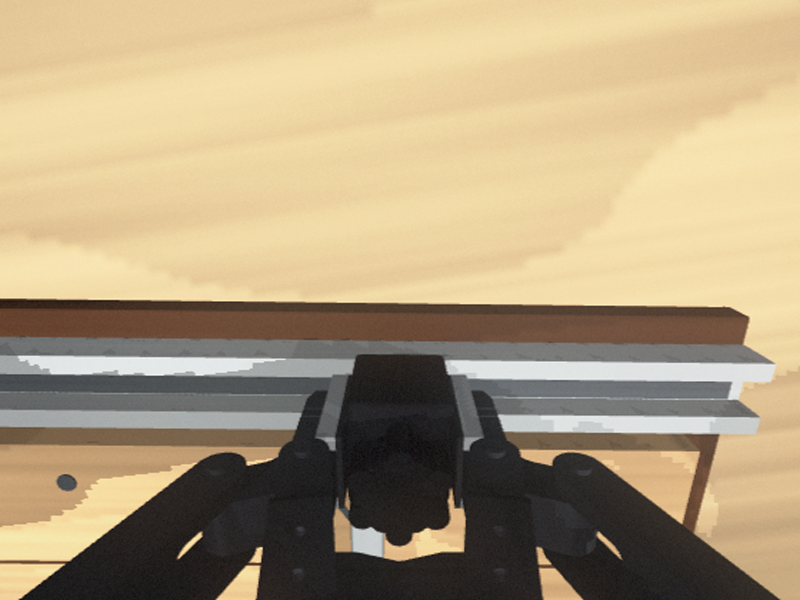

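>>> carry_out(
  motion=[
    [0,0,0,0,0,0],
    [0,0,0,0,0,0],
    [0,0,0,0,0,0],
    [0,0,0,0,0,0],
    [0,0,0,0,0,0],
    [0,0,-0.03,0,0,0],
    [0,0,-0.07,0,0,0],
    [-0.03,-0.02,-0.12,0,0,0],
    [-0.03,-0.02,-0.16,0,0,0],
    [-0.03,-0.02,-0.16,0,0,0],
    [-0.03,-0.02,-0.16,0,0,0],
  ],
  gripper=-1,
)

```text
time_s: 5.2
eef_pos: [481.7, 194.9, 217.7]
tcp_rot: [0.072, 0.997, 0.001, 0.002]
force: [-0.1, -0.2, -1.3]
gripper_width: 1.0
```

```bash
python3 - <<'E'
from h import *
from bench import *
did([-0.03,-0.02,-0.16,0,0,0])
s=sense(); print(s["eef_pos"],load()[0],s["time_s"],s["force"],s["gripper_width"])
c=camera_params("wrist");p,z=snapshot("wrist");pickle.dump((p,z,c),open("w3.pkl","wb")); cv2.imwrite("pics/w3.png",cv2.resize(p[120:300,160:400],None,fx=3.33,fy=3.33,interpolation=cv2.INTER_CUBIC)[:,:,::-1])
E
```

```text
[481.74330216 194.88623666 217.72267632] [480.39653017 194.77288683 216.013     ] 5.2 [-0.07425247 -0.18553646 -1.26202574] 1.0001951864978633
```

View pics/w3.png

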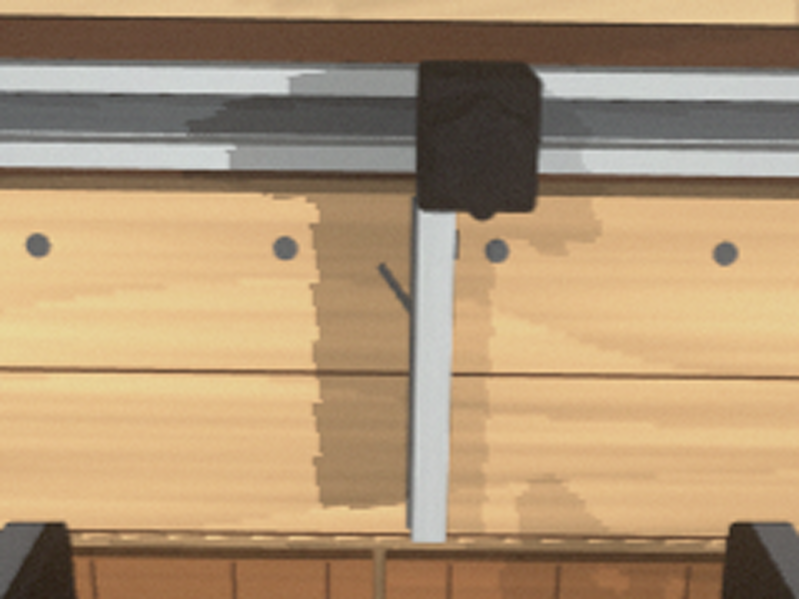

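```bash
python3 - <<'E'
from h import *
yaw=np.radians(-8.2); yj=np.array([-np.sin(yaw),np.cos(yaw)]);xj=np.array([np.cos(yaw),np.sin(yaw)])
p,z,c=pickle.load(open("w1.pkl","rb"))
def P1(U,V,zz): q=pt(c,(U+.5)/4-.5+215,(V+.5)/3.7-.5+140,zz)[:2]; return (q@xj).round(1),(q@yj).round(1)
print("tick",P1(49,257,30),"line@",P1(92,300,30),P1(89,182,30),P1(99,540,30))
p,z,c=pickle.load(open("w3.pkl","rb"))
def P3(U,V,zz): q=pt(c,(U+.5)/3.33-.5+160,(V+.5)/3.33-.5+120,zz)[:2]; return (q@xj).round(1),(q@yj).round(1)
print("tick",P3(381,265,30),"hid",P3(410,308,30))
print("arm top edge",P3(416,215,57),P3(412,540,57),"low edge",P3(413,215,33),P3(407,525,33),"left top",P3(455,215,57),P3(446,540,57))
print("edge",P3(100,550,45),P3(700,553,45))
cv2.imwrite("pics/w3z.png",cv2.resize(p[180:300,250:330],None,fx=7,fy=5,interpolation=cv2.INTER_NEAREST)[:,:,::-1])
E
```

```text
tick (np.float64(460.4), np.float64(257.0)) line@ (np.float64(472.4), np.float64(266.9)) (np.float64(440.2), np.float64(267.4)) (np.float64(544.8), np.float64(266.0))
tick (np.float64(459.6), np.float64(257.5)) hid (np.float64(472.6), np.float64(265.8))
arm top edge (np.float64(437.9), np.float64(266.9)) (np.float64(533.0), np.float64(266.2)) low edge (np.float64(444.2), np.float64(266.5)) (np.float64(542.0), np.float64(265.0)) left top (np.float64(438.0), np.float64(276.9)) (np.float64(533.0), np.float64(275.8))
edge (np.float64(543.3), np.float64(173.8)) (np.float64(544.8), np.float64(352.1))
```

View pics/w3z.png

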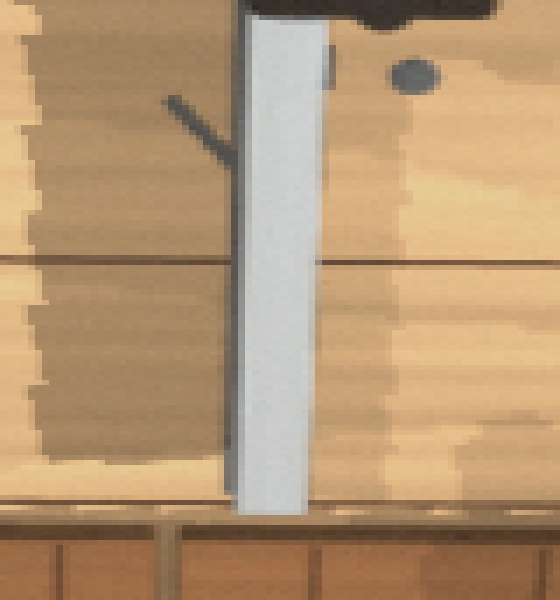

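```bash
python3 - <<'E'
from h import *
plan([490,-310,216],down(180))
E
```

```text
row [-0.0815, -0.4982, 0.0] [0.0, 0.0, -8.2]
```

>>> carry_out(
  motion=[
    [-0.0815,-0.4982,0,0,0,-8.2],
    [-0.0815,-0.4982,0,0,0,-8.2],
    [-0.0815,-0.4982,0,0,0,-8.2],
    [-0.0815,-0.4982,0,0,0,-8.2],
    [-0.0815,-0.4982,0,0,0,-8.2],
    [-0.0815,-0.4982,0,0,0,-8.2],
    [-0.0815,-0.4982,0,0,0,-8.2],
    [-0.0815,-0.4982,0,0,0,-8.2],
    [-0.0815,-0.4982,0,0,0,-8.2],
    [-0.0815,-0.4982,0,0,0,-8.2],
    [-0.0815,-0.4982,0,0,0,-8.2],
    [-0.0815,-0.4982,0,0,0,-8.2],
    [-0.0815,-0.4982,0,0,0,-8.2],
    [-0.0815,-0.4982,0,0,0,-8.2],
    [-0.0815,-0.4982,0,0,0,-8.2],
    [-0.0815,-0.4982,0,0,0,-8.2],
  ],
)

```text
time_s: 6.85
eef_pos: [490.1, -308.7, 216.1]
tcp_rot: [-0.001, 1.0, 0.0, -0.0]
force: [0.2, 0.3, -0.1]
gripper_width: 0.999
```

```bash
python3 - <<'E'
from h import *
from bench import *
did([-0.0815,-0.4982,0,0,0,-8.2])
s=sense(); print(s["eef_pos"],load()[0],s["time_s"],s["joint_pos"])
c=camera_params("wrist");p,z=snapshot("wrist");pickle.dump((p,z,c),open("w4.pkl","wb")); cv2.imwrite("pics/w4.png",cv2.resize(p,(800,600),interpolation=cv2.INTER_CUBIC)[:,:,::-1])
E
```

```text
[ 490.11155355 -308.70921829  216.13169261] [ 490.01883635 -309.95763655  216.013     ] 6.85 [-6.73699496e-01  2.18015762e-01 -1.81599414e-01  1.17122390e+00
  3.49493167e-05 -6.75387271e-01]
```

View pics/w4.png

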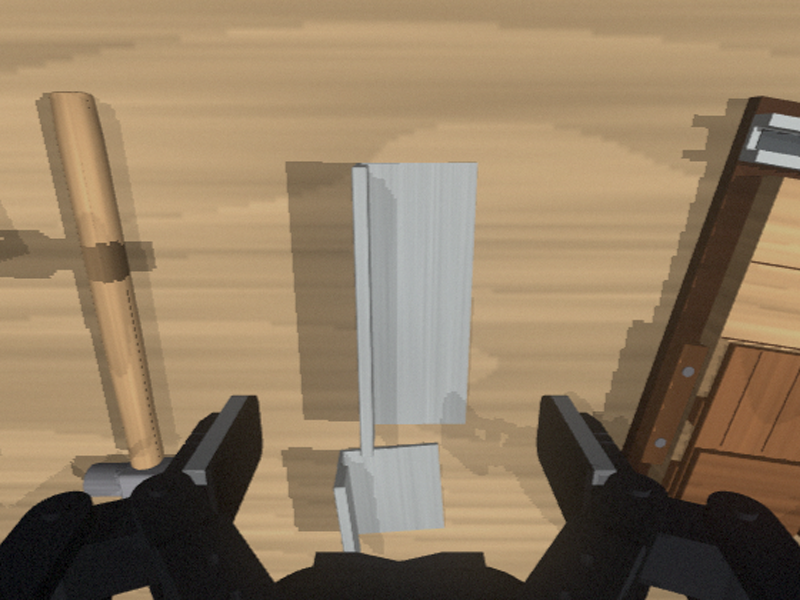

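```bash
python3 - <<'E'
from h import *
p,z,c=pickle.load(open("w4.pkl","rb"))
def P(U,V,zz): return pt(c,(U+.5)*.7-.5,(V+.5)*.7-.5,zz)
for n,q in dict(un=(360.5,167,46),uf=(368.3,457,46),unb=(353,167,46),ufb=(362,457,46),fn=(477,163,3),ff=(466.5,424,3)).items(): print(n,P(*q).round(1))
E
```

```text
un [ 423.4 -330.6   46. ]
uf [ 622.9 -329.9   46. ]
unb [ 423.4 -334.9   46. ]
ufb [ 622.9 -334.4   46. ]
fn [ 423.3 -256.4    3. ]
ff [ 623.6 -254.2    3. ]
```

```bash
python3 - <<'E'
from h import *
plan([523.2,-330.3,100],down(180.3)); plan([523.2,-330.3,37.5],down(180.3))
E
```

```text
row [-0.0332, -0.0203, 0.116] [0.0, 0.0, -0.3]
row [-0.0332, -0.0203, 0.1785] [0.0, 0.0, -0.3]
```

>>> carry_out(
  motion=[
    [-0.0332,-0.0203,0.05,0,0,-0.3],
    [-0.0332,-0.0203,0.1,0,0,-0.3],
    [-0.0332,-0.0203,0.12,0,0,-0.3],
    [-0.0332,-0.0203,0.14,0,0,-0.3],
    [-0.0332,-0.0203,0.16,0,0,-0.3],
    [-0.0332,-0.0203,0.1785,0,0,-0.3],
    [-0.0332,-0.0203,0.1785,0,0,-0.3],
    [-0.0332,-0.0203,0.1785,0,0,-0.3],
    [-0.0332,-0.0203,0.1785,0,0,-0.3],
  ],
)

```text
time_s: 7.8
eef_pos: [524.2, -330.8, 39.0]
tcp_rot: [-0.003, 1.0, -0.001, 0.001]
force: [0.1, 1.0, 0.4]
gripper_width: 1.001
```

>>> carry_out(
  motion=[
    [0,0,0,0,0,0],
    [0,0,0,0,0,0],
    [0,0,0,0,0,0],
    [0,0,0,0,0,0],
    [0,0,0,0,0,0],
    [0,0,0,0,0,0],
    [0,0,0,0,0,0],
    [0,0,0,0,0,0],
    [0,0,0,0,0,0],
    [0,0,0,0,0,0],
  ],
  gripper=1,
  force=100,
)

```text
time_s: 8.8
eef_pos: [523.4, -330.7, 37.9]
tcp_rot: [-0.003, 1.0, -0.0, 0.0]
force: [-1.1, -1.6, 3.1]
gripper_width: 0.087
```

```bash
python3 - <<'E'
from h import *
from bench import *
did([-0.0332,-0.0203,0.1785,0,0,-.3])
s=sense(); print(s["eef_pos"],load()[0],s["time_s"],s["force"],s["gripper_width"])
c=camera_params("wrist");p,z=snapshot("wrist");pickle.dump((p,z,c),open("w5.pkl","wb")); cv2.imwrite("pics/w5.png",cv2.resize(p,(800,600),interpolation=cv2.INTER_CUBIC)[:,:,::-1])
E
```

```text
[ 523.35365669 -330.66382634   37.86719456] [ 523.21937037 -330.25676313   37.513     ] 8.8 [-1.07198214 -1.64488114  3.08954533] 0.08661022728989187
```

View pics/w5.png

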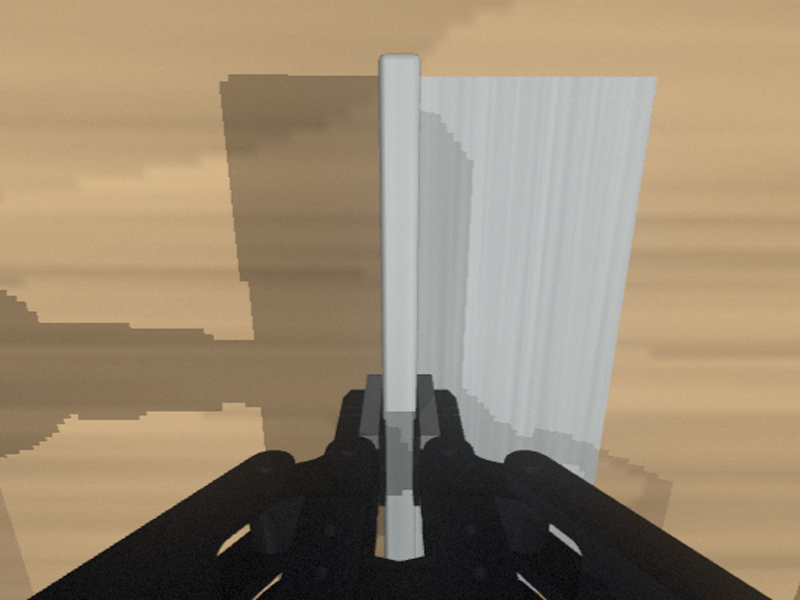

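```bash
python3 - <<'E'
from h import *
did([0,0,-.13,0,0,0]); plan([473,91.9,167],down(81.6))
E
```

```text
row [0.048, 0.4224, 0.0005] [0.0, 0.0, 98.7]
```

>>> carry_out(
  motion=[
    [0,0,-0.02,0,0,0],
    [0,0,-0.05,0,0,0],
    [0,0,-0.09,0,0,0],
    [0,0,-0.13,0,0,0],
    [0,0,-0.13,0,0,0],
  ],
)

```text
time_s: 9.35
eef_pos: [526.4, -332.3, 173.2]
tcp_rot: [-0.003, 1.0, -0.003, 0.004]
force: [1.6, -1.2, -1.5]
gripper_width: 0.086
```

>>> carry_out(
  motion=[
    [0.003,0.03,0,0,0,7.05],
    [0.007,0.06,0,0,0,14.1],
    [0.01,0.09,0,0,0,21.15],
    [0.014,0.12,0,0,0,28.2],
    [0.017,0.15,0,0,0,35.25],
    [0.021,0.18,0,0,0,42.3],
    [0.024,0.21,0,0,0,49.35],
    [0.027,0.24,0,0,0,56.4],
    [0.031,0.27,0,0,0,63.45],
    [0.034,0.3,0,0,0,70.5],
    [0.038,0.33,0,0,0,77.55],
    [0.041,0.36,0,0,0,84.6],
    [0.044,0.39,0,0,0,91.65],
    [0.048,0.4224,0,0,0,98.7],
    [0.048,0.4224,0,0,0,98.7],
    [0.048,0.4224,0,0,0,98.7],
    [0.048,0.4224,0,0,0,98.7],
  ],
)

```text
time_s: 11.05
eef_pos: [472.2, 91.4, 166.4]
tcp_rot: [0.757, 0.654, -0.001, -0.001]
force: [0.4, -0.6, -1.8]
gripper_width: 0.084
```

```bash
python3 - <<'E'
from h import *
from bench import *
did([0.048,0.4224,0,0,0,98.7])
s=sense(); print(s["eef_pos"],load()[0],s["time_s"],s["force"],s["gripper_width"],s["joint_pos"].round(2),Ro.from_quat(s["tcp_rot"]).as_matrix().round(4).tolist())
for n in("wrist","top"):
  c=camera_params(n);p,z=snapshot(n);pickle.dump((p,z,c),open(f"{n}6.pkl","wb")); 
  if n=="wrist": cv2.imwrite("pics/w6.png",cv2.resize(p,(800,600),interpolation=cv2.INTER_CUBIC)[:,:,::-1])
  else: cv2.imwrite("pics/t6.png",cv2.resize(p[155:275,155:315],None,fx=5,fy=5,interpolation=cv2.INTER_CUBIC)[:,:,::-1])
E
```

```text
[472.18880951  91.41492238 166.40182414] [472.99725178  91.88479938 167.513     ] 11.05 [ 0.41415336 -0.59683505 -1.80976015] 0.08385813086850169 [ 0.06  0.09 -0.45  1.04 -0.    1.77] [[0.1457, 0.9893, -0.0021], [0.9893, -0.1457, -0.0003], [-0.0006, -0.0021, -1.0]]
```

View pics/w6.png

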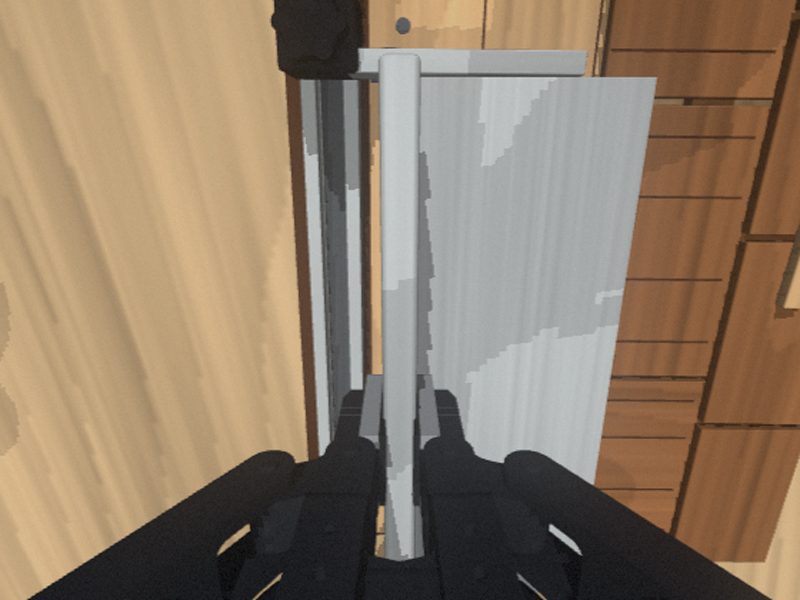

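View pics/t6.png

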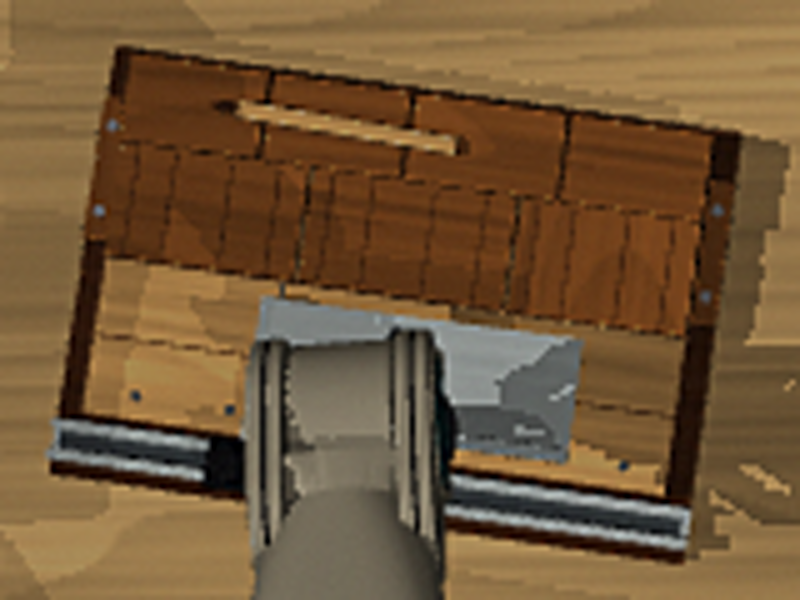

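```bash
cat >> h.py <<'E'
yaw=np.radians(-8.4); YJ=np.array([-np.sin(yaw),np.cos(yaw)]);XJ=np.array([np.cos(yaw),np.sin(yaw)])
def J(q): q=np.array(q)[:2]; return (q@XJ-545).round(1),(q@YJ-268).round(1)
E
python3 - <<'E'
from h import *
p,z,c=pickle.load(open("wrist6.pkl","rb"))
P=lambda U,V,zz: pt(c,(U+.5)*.7-.5,(V+.5)*.7-.5,zz)
print("fl corner",J(P(657,78,131.4)),"fl edge",J(P(605,410,131.4)),"upst end",J(P(381,58,174.4)),J(P(420,58,174.4)), J(P(387,410,174.4)))
print("arm tip",J(P(586,76,57)),J(P(586,52,57)),"arm base",J(P(425,76,57)))
print("sh edge",J(P(642,140,45)),J(P(590,500,45)),"sh2",J(P(655,77,45)))
print("tcp",J([472.2,91.4]))
E
```

```text
fl corner (np.float64(-16.4), np.float64(-9.3)) fl edge (np.float64(-16.5), np.float64(-120.7)) upst end (np.float64(-95.9), np.float64(-10.0)) (np.float64(-87.7), np.float64(-10.0)) (np.float64(-95.3), np.float64(-94.5))
arm tip (np.float64(-11.3), np.float64(-0.7)) (np.float64(-12.4), np.float64(8.7)) arm base (np.float64(-81.0), np.float64(-0.7))
sh edge (np.float64(22.9), np.float64(-27.1)) (np.float64(24.7), np.float64(-236.4)) sh2 (np.float64(24.4), np.float64(0.2))
tcp (np.float64(-91.2), np.float64(-108.6))
```

>>> carry_out(
  motion=[
    [0,0,0.03,0,0,0],
    [0,0,0.06,0,0,0],
    [0,0,0.08,0,0,0],
    [0,0,0.09,0,0,0],
    [0,0,0.0965,0,0,0],
    [0,0,0.0965,0,0,0],
    [0,0,0.0965,0,0,0],
  ],
)

```text
time_s: 11.85
eef_pos: [474.0, 91.8, 71.9]
tcp_rot: [0.757, 0.653, 0.001, 0.001]
force: [-0.1, 0.7, -1.5]
gripper_width: 0.089
```

```bash
python3 - <<'E'
from h import *
from bench import *
did([0,0,.0965,0,0,0])
s=sense(); print(s["eef_pos"],load()[0],s["time_s"],s["force"],s["moment"],J(s["eef_pos"]))
n="wrist";c=camera_params(n);p,z=snapshot(n);pickle.dump((p,z,c),open(f"{n}7.pkl","wb")); cv2.imwrite("pics/w7.png",cv2.resize(p,(800,600),interpolation=cv2.INTER_CUBIC)[:,:,::-1])
E
```

```text
[473.98534088  91.75101013  71.8708317 ] [472.99725178  91.88479938  71.013     ] 11.85 [-0.12005509  0.65709749 -1.52711221] [-0.02721763  0.02668431  0.05038083] (np.float64(-89.5), np.float64(-108.0))
```

View pics/w7.png

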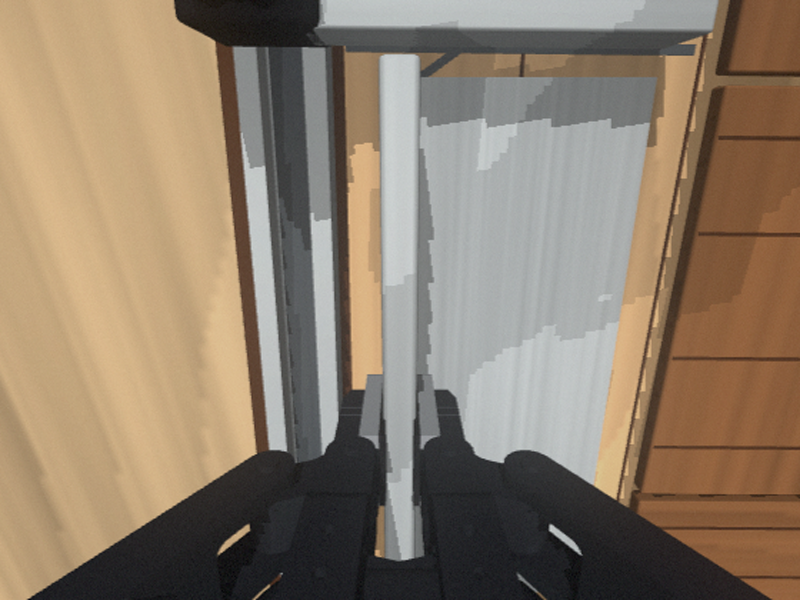

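```bash
python3 - <<'E'
from h import *
p,z,c=pickle.load(open("wrist7.pkl","rb"))
P=lambda U,V,zz: pt(c,(U+.5)*.7-.5,(V+.5)*.7-.5,zz)
print("fl",J(P(657,78,36)),J(P(605,410,36)),"hem",J(P(381,58,79)),J(P(387,410,79)))
print("sh edge",J(P(719,90,45)),J(P(637,490,45)),J(P(678,290,45)))
print("arm low",J(P(695,46,33)),J(P(425,46,33)))
print(cloud(c,z)[[60,150,250,300],[440,440,430,425]].round(1))
print(cloud(c,z)[[60,150,250,300],[520,515,490,480]].round(1))
cv2.imwrite("pics/w7z.png",cv2.resize(p[0:345,400:560],None,fx=3,fy=1.7,interpolation=cv2.INTER_CUBIC)[:,:,::-1])
E
```

```text
fl (np.float64(-13.9), np.float64(-8.6)) (np.float64(-14.1), np.float64(-120.8)) hem (np.float64(-94.2), np.float64(-9.2)) (np.float64(-93.6), np.float64(-94.5))
sh edge (np.float64(-0.3), np.float64(-12.6)) (np.float64(-2.0), np.float64(-149.3)) (np.float64(-1.1), np.float64(-71.5))
arm low (np.float64(-2.6), np.float64(0.4)) (np.float64(-82.6), np.float64(0.4))
[[554.3 178.   37.6]
 [554.5 139.9  37.4]
 [553.   85.6  29.5]
 [549.9  55.2  29.7]]
[[582.9 173.1  44.7]
 [583.1 136.9  45.4]
 [574.8  90.   45.4]
 [571.4  62.1  44.9]]
```

View pics/w7z.png

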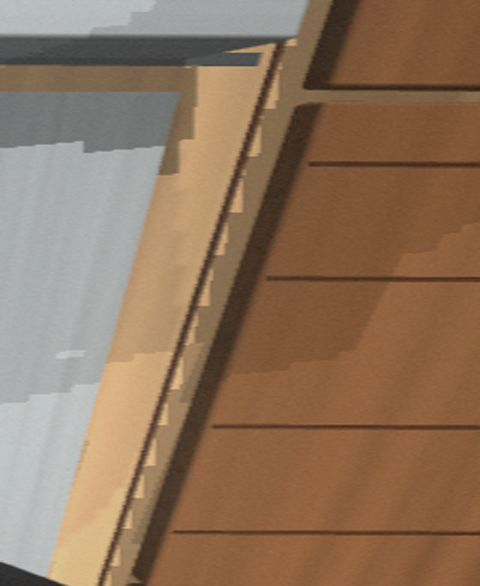

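>>> carry_out(
  motion=[
    [0,0,0.002,0,0,0],
    [0,0,0.003,0,0,0],
    [0,0,0.004,0,0,0],
    [0,0,0.004,0,0,0],
    [0,0,0.004,0,0,0],
  ],
)

```text
time_s: 12.4
eef_pos: [473.3, 92.0, 67.8]
tcp_rot: [0.757, 0.653, 0.0, 0.0]
force: [-2.9, -0.1, 5.7]
gripper_width: 0.084
```

```bash
python3 - <<'E'
from h import *
from bench import *
did([0,0,.004,0,0,0])
s=sense(); print(s["eef_pos"],load()[0],s["time_s"],s["force"],s["moment"],J(s["eef_pos"]))
E
```

```text
[473.33659976  91.95544289  67.83674888] [472.99725178  91.88479938  67.013     ] 12.4 [-2.85407479 -0.1262677   5.67943078] [-0.01862321  0.49098671  0.0214418 ] (np.float64(-90.2), np.float64(-107.9))
```

>>> carry_out(
  motion=[
    [0,0.005,-0.0003,0,0,0],
    [0,0.01,-0.0003,0,0,0],
    [0,0.015,-0.0003,0,0,0],
    [0,0.02,-0.0003,0,0,0],
    [0,0.025,-0.0003,0,0,0],
    [0,0.03,-0.0003,0,0,0],
    [0,0.03,-0.0003,0,0,0],
    [0,0.03,-0.0003,0,0,0],
  ],
)

```text
time_s: 13.2
eef_pos: [500.6, 88.0, 67.8]
tcp_rot: [0.757, 0.654, -0.001, -0.002]
force: [-7.3, 0.6, 10.4]
gripper_width: 0.084
```

```bash
python3 - <<'E'
from h import *
from bench import *
did([0,.03,-.0003,0,0,0])
s=sense(); print(s["eef_pos"],load()[0],s["time_s"],s["force"],s["moment"],J(s["eef_pos"]),s["tcp_rot"])
n="wrist";c=camera_params(n);p,z=snapshot(n);pickle.dump((p,z,c),open(f"{n}8.pkl","wb")); cv2.imwrite("pics/w8.png",cv2.resize(p,(800,600),interpolation=cv2.INTER_CUBIC)[:,:,::-1])
E
```

```text
[500.58003897  87.9898319   67.8407721 ] [502.67553705  87.50308928  67.313     ] 13.2 [-7.34580954  0.59655852 10.40742067] [0.14848006 1.21546033 0.00367719] (np.float64(-62.6), np.float64(-107.8)) [ 0.75682007  0.65362014 -0.00118894 -0.00163872]
```

View pics/w8.png

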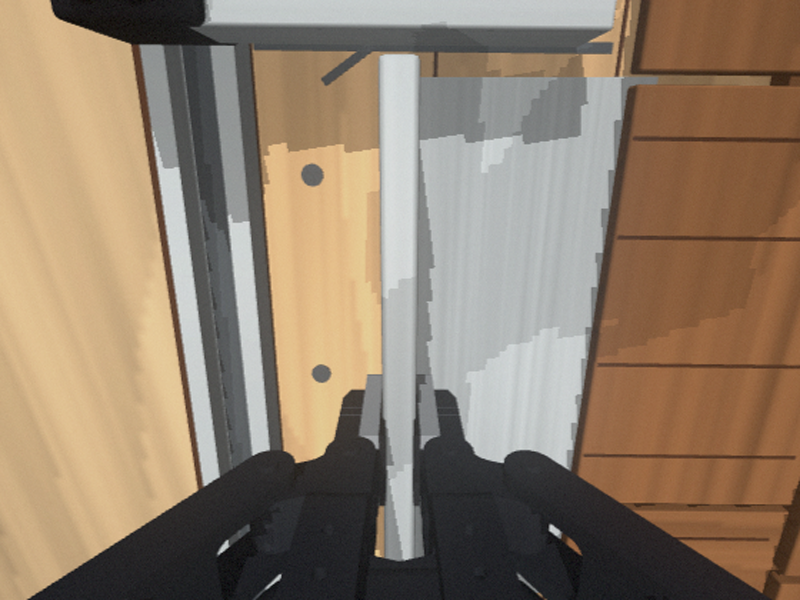

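>>> carry_out(
  motion=[
    [0,0.005,-0.0007,0,0,0],
    [0,0.01,-0.0007,0,0,0],
    [0,0.015,-0.0007,0,0,0],
    [0,0.02,-0.0007,0,0,0],
    [0,0.025,-0.0007,0,0,0],
    [0,0.028,-0.0007,0,0,0],
    [0,0.028,-0.0007,0,0,0],
    [0,0.028,-0.0007,0,0,0],
  ],
)

```text
time_s: 14.05
eef_pos: [530.8, 83.3, 67.9]
tcp_rot: [0.757, 0.653, 0.0, 0.0]
force: [-0.8, -0.1, -2.8]
gripper_width: 0.087
```

```bash
cat > st.py <<'E'
import sys
from h import *
from bench import *
did(eval(sys.argv[1])); k=sys.argv[2]
s=sense(); R=Ro.from_quat(s["tcp_rot"]).as_matrix();print(s["eef_pos"].round(2),"cmd",load()[0].round(2),J(load()[0]),s["time_s"],"F",s["force"].round(2),"Fj",J(s["force"]+np.r_[545*XJ+268*YJ,0]),"M",s["moment"].round(2),J(s["eef_pos"]),"xdir",np.degrees(np.arctan2(R[1,0],R[0,0])).round(2),"tilt",R[:2,2].round(4),R[2,:2].round(4))
n="wrist";c=camera_params(n);p,z=snapshot(n);pickle.dump((p,z,c),open(f"{n}{k}.pkl","wb")); cv2.imwrite(f"pics/w{k}.png",cv2.resize(p,(800,600),interpolation=cv2.INTER_CUBIC)[:,:,::-1])
E
python3 st.py [0,.028,-.0007,0,0,0] 9
```

```text
[530.78  83.3   67.88] cmd [530.38  83.41  68.01] (np.float64(-32.5), np.float64(-108.0)) 14.05 F [-0.82 -0.07 -2.76] Fj (np.float64(-0.8), np.float64(-0.2)) M [-0.01  0.05  0.  ] (np.float64(-32.1), np.float64(-108.1)) xdir 81.59 tilt [ 0.0005 -0.0001] [-0.      0.0005]
```

View pics/w9.png

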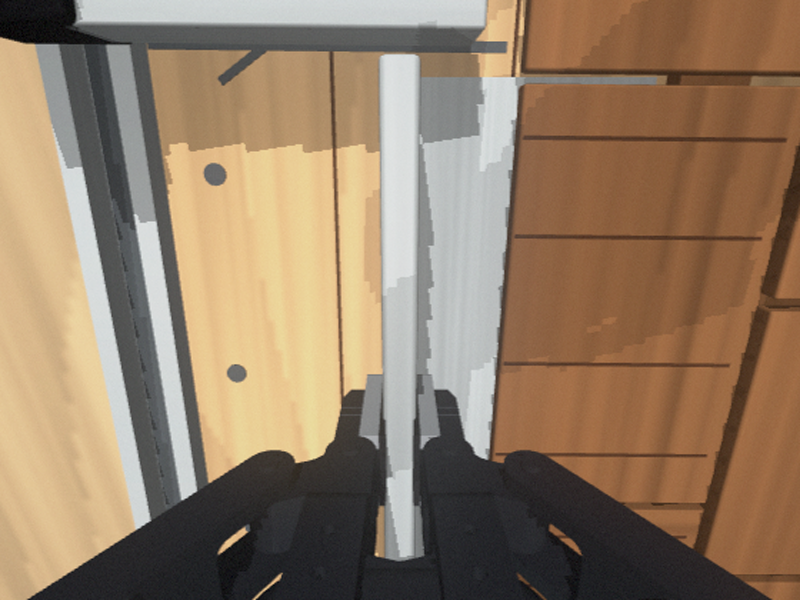

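```bash
python3 - <<'E'
from h import *
p,z,c=pickle.load(open("wrist9.pkl","rb"))
P=lambda U,V,zz: pt(c,(U+.5)*.7-.5,(V+.5)*.7-.5,zz)
print("fl end",J(P(450,78,33)),"hem",J(P(381,58,76)),J(P(387,370,76)))
print("arm low",J(P(485,40,33)),J(P(300,44,33)), "bottom dark",J(P(450,51,30)))
print("sh edge",J(P(518,90,45)),J(P(493,440,45)))
E
```

```text
fl end (np.float64(-17.9), np.float64(-8.8)) hem (np.float64(-36.7), np.float64(-9.5)) (np.float64(-36.1), np.float64(-82.1))
arm low (np.float64(-8.2), np.float64(1.2)) (np.float64(-61.4), np.float64(0.2)) bottom dark (np.float64(-17.9), np.float64(-1.2))
sh edge (np.float64(-0.4), np.float64(-13.0)) (np.float64(-0.4), np.float64(-124.8))
```

>>> carry_out(
  motion=[
    [0.002,0,0,0,0,0],
    [0.004,0,0,0,0,0],
    [0.006,0,0,0,0,0],
    [0.0075,0,0,0,0,0],
    [0.0075,0,0,0,0,0],
    [0.0075,0,0,0,0,0],
  ],
)

```text
time_s: 14.7
eef_pos: [531.4, 90.9, 68.0]
tcp_rot: [0.757, 0.653, -0.0, -0.0]
force: [0.1, -0.8, -3.4]
gripper_width: 0.086
```

```bash
python3 st.py [.0075,0,0,0,0,0] 10
```

```text
[531.37  90.92  67.98] cmd [531.47  90.83  68.01] (np.float64(-32.5), np.float64(-100.5)) 14.7 F [ 0.09 -0.76 -3.45] Fj (np.float64(0.2), np.float64(-0.7)) M [-0.01  0.09 -0.  ] (np.float64(-32.6), np.float64(-100.4)) xdir 81.61 tilt [-0.0001 -0.0001] [-0.0001 -0.0001]
```

>>> carry_out(
  motion=[
    [0.0005,0,0,0,0,0],
    [0.001,0,0,0,0,0],
    [0.001,0,0,0,0,0],
    [0.001,0,0,0,0,0],
  ],
)

```text
time_s: 15.15
eef_pos: [531.5, 91.4, 68.0]
tcp_rot: [0.757, 0.653, -0.0, 0.0]
force: [-0.7, -1.3, -1.1]
gripper_width: 0.089
```

```bash
python3 st.py [.001,0,0,0,0,0] 11
```

```text
[531.49  91.42  68.  ] cmd [531.62  91.82  68.01] (np.float64(-32.5), np.float64(-99.5)) 15.15 F [-0.72 -1.29 -1.09] Fj (np.float64(-0.5), np.float64(-1.4)) M [-0.35  0.16 -0.03] (np.float64(-32.6), np.float64(-99.9)) xdir 81.58 tilt [-0.0002 -0.0009] [-0.0009 -0.0001]
```

View pics/w11.png

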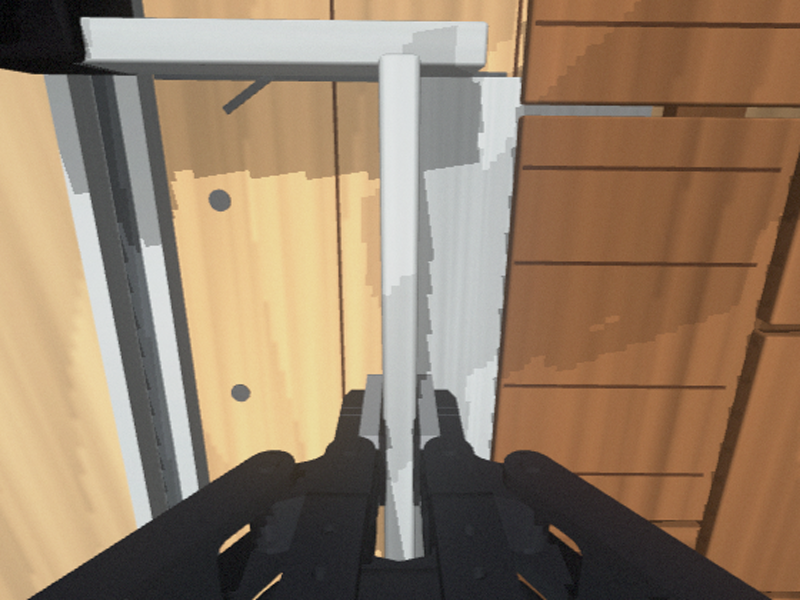

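>>> carry_out(
  motion=[
    [0,0.001,0,0,0,0],
    [0,0.002,0,0,0,0],
    [0,0.003,0,0,0,0],
    [0,0.003,0,0,0,0],
    [0,0.003,0,0,0,0],
  ],
)

```text
time_s: 15.7
eef_pos: [532.6, 91.3, 67.9]
tcp_rot: [0.757, 0.654, -0.002, -0.001]
force: [-5.8, -1.9, 3.9]
gripper_width: 0.082
```

```bash
python3 st.py [0,.003,0,0,0,0] 12
```

```text
[532.59  91.3   67.89] cmd [534.58  91.38  68.01] (np.float64(-29.5), np.float64(-99.5)) 15.7 F [-5.83 -1.86  3.95] Fj (np.float64(-5.5), np.float64(-2.7)) M [-0.4   0.98  0.18] (np.float64(-31.5), np.float64(-99.9)) xdir 81.63 tilt [-0.0039 -0.0003] [-0.0009 -0.0038]
```

>>> carry_out(
  motion=[
    [0,0.001,-0.0005,0,0,0],
    [0,0.002,-0.0005,0,0,0],
    [0,0.003,-0.0005,0,0,0],
    [0,0.003,-0.0005,0,0,0],
    [0,0.003,-0.0005,0,0,0],
  ],
)

```text
time_s: 16.25
eef_pos: [534.1, 91.1, 68.0]
tcp_rot: [0.757, 0.654, -0.002, -0.002]
force: [-9.3, -1.6, 5.3]
gripper_width: 0.088
```

```bash
python3 st.py [0,.003,-.0005,0,0,0] 13; python3 - <<'E'
from h import *
p,z,c=pickle.load(open("wrist13.pkl","rb"))
cv2.imwrite("pics/w13z.png",cv2.resize(p[20:340,240:420],None,fx=4,fy=1.8,interpolation=cv2.INTER_CUBIC)[:,:,::-1])
E
```

```text
[534.12  91.09  68.04] cmd [537.55  90.95  68.51] (np.float64(-26.5), np.float64(-99.5)) 16.25 F [-9.35 -1.57  5.34] Fj (np.float64(-9.0), np.float64(-2.9)) M [-0.3   1.48  0.23] (np.float64(-29.9), np.float64(-99.9)) xdir 81.66 tilt [-0.0067  0.0001] [-0.0008 -0.0067]
```

View pics/w13z.png

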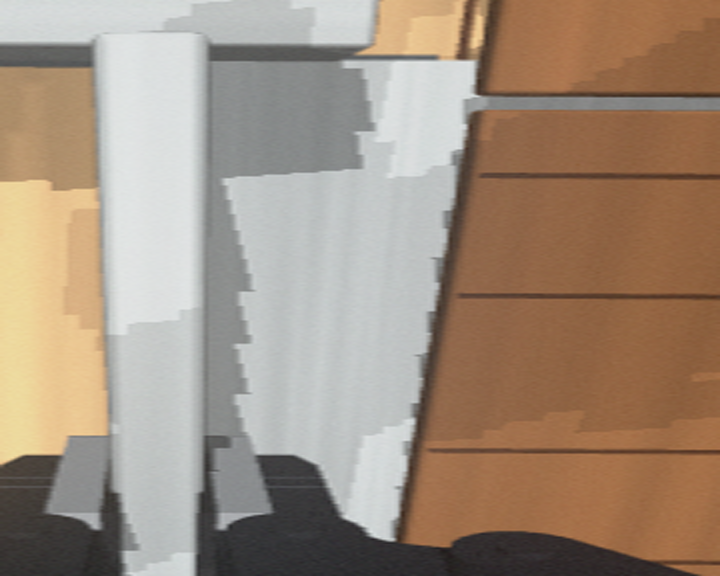

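```bash
python3 - <<'E'
from h import *
for k in ("12","13"):
    p,z,c=pickle.load(open(f"wrist{k}.pkl","rb"))
    C=cloud(c,z)
    for v in (100,150,220):
        h=C[v,267:295]; m=np.abs(h[:,2]-76)<4; q=h[m]; xs=[J(a)[0] for a in q]; 
        r=C[v,300:400]; m2=np.abs(r[:,2]-45)<4; q2=r[m2]; x2=[J(a)[0] for a in q2]
        print(k,v,"hem",min(xs),max(xs),"z",q[:,2].mean().round(1),"sh",min(x2), "leg z",C[v,305,2].round(1))
P=lambda U,V,zz: pt(c,(U+.5)/4-.5+240,(V+.5)/1.8-.5+20,zz)
print("hem",J(P(95,60,76)),J(P(207,60,76)),J(P(110,420,76)),J(P(202,420,76)),"sh",J(P(478,120,45)),J(P(410,500,45)),"arm",J(P(375,45,57)),"line?",J(P(300,60,30)),"end",J(P(420,61,33)))
E
```

```text
12 100 hem -36.2 -28.3 z 76.3 sh 1.0 leg z 34.9
12 150 hem -36.3 -28.1 z 76.2 sh 0.7 leg z 32.6
12 220 hem -36.7 -28.1 z 76.1 sh 0.3 leg z 33.4
13 100 hem -34.6 -27.1 z 76.4 sh 1.2 leg z 33.6
13 150 hem -34.8 -26.9 z 76.4 sh 0.6 leg z 33.5
13 220 hem -35.1 -26.6 z 76.4 sh 0.5 leg z 33.8
hem (np.float64(-35.6), np.float64(-4.7)) (np.float64(-27.1), np.float64(-4.7)) (np.float64(-35.2), np.float64(-71.7)) (np.float64(-26.8), np.float64(-71.7)) sh (np.float64(0.8), np.float64(-13.5)) (np.float64(-0.1), np.float64(-110.6)) arm (np.float64(-11.9), np.float64(-0.0)) line? (np.float64(-16.0), np.float64(0.2)) end (np.float64(-3.7), np.float64(-0.3))
```

>>> carry_out(
  motion=[
    [0,0.001,0,0,0,0],
    [0,0.002,0,0,0,0],
    [0,0.003,0,0,0,0],
    [0,0.003,0,0,0,0],
    [0,0.003,0,0,0,0],
  ],
)

```text
time_s: 16.8
eef_pos: [534.2, 91.0, 68.0]
tcp_rot: [0.757, 0.654, -0.004, -0.004]
force: [-16.3, -0.7, 10.9]
gripper_width: 0.089
```

```bash
python3 st.py [0,.003,0,0,0,0] 14; python3 - <<'E'
from h import *
p,z,c=pickle.load(open(f"wrist14.pkl","rb"))
C=cloud(c,z)
for v in (100,150,220):
        h=C[v,267:295]; m=np.abs(h[:,2]-76)<4; q=h[m]; xs=[J(a)[0] for a in q]; 
        r=C[v,300:400]; m2=np.abs(r[:,2]-45)<4; q2=r[m2]; x2=[J(a)[0] for a in q2]
        print(v,"hem",min(xs),max(xs),"z",q[:,2].mean().round(1),"sh",min(x2), "leg z",C[v,305,2].round(1))
E
```

```text
[534.21  91.04  68.04] cmd [540.52  90.51  68.51] (np.float64(-23.5), np.float64(-99.5)) 16.8 F [-16.28  -0.66  10.94] Fj (np.float64(-16.0), np.float64(-3.0)) M [-0.17  2.6   0.3 ] (np.float64(-29.8), np.float64(-99.9)) xdir 81.68 tilt [-0.0122  0.001 ] [-0.0008 -0.0122]
100 hem -34.6 -27.0 z 76.4 sh 0.8 leg z 33.6
150 hem -34.7 -26.7 z 76.3 sh 0.6 leg z 34.0
220 hem -35.0 -26.5 z 76.2 sh 0.5 leg z 33.9
```

>>> carry_out(
  motion=[
    [0,-0.001,0.0005,0,0,0],
    [0,-0.002,0.001,0,0,0],
    [0,-0.003,0.0015,0,0,0],
    [0,-0.0035,0.002,0,0,0],
    [0,-0.0035,0.0025,0,0,0],
    [0,-0.0035,0.0025,0,0,0],
    [0,-0.0035,0.0025,0,0,0],
    [0,-0.0035,0.0025,0,0,0],
  ],
)

```text
time_s: 17.65
eef_pos: [534.1, 91.1, 67.8]
tcp_rot: [0.757, 0.654, -0.002, -0.002]
force: [-13.9, -2.3, 19.9]
gripper_width: 0.087
```

```bash
python3 st.py [0,-.0035,.0025,0,0,0] 15; python3 - <<'E'
from h import *
p,z,c=pickle.load(open(f"wrist15.pkl","rb"))
C=cloud(c,z)
for v in (100,150,220):
        h=C[v,267:295]; m=np.abs(h[:,2]-76)<4; q=h[m]; xs=[J(a)[0] for a in q]; 
        r=C[v,300:400]; m2=np.abs(r[:,2]-45)<4; q2=r[m2]; x2=[J(a)[0] for a in q2]
        print(v,"hem",min(xs),max(xs),"z",q[:,2].mean().round(1),"sh",min(x2), "leg z",C[v,298:340:8,2].round(1),"sh z",C[v,380:470:20,2].round(1))
E
```

```text
[534.15  91.09  67.82] cmd [537.06  91.02  66.01] (np.float64(-27.0), np.float64(-99.5)) 17.65 F [-13.86  -2.32  19.88] Fj (np.float64(-13.4), np.float64(-4.3)) M [-0.46  2.38  0.26] (np.float64(-29.9), np.float64(-99.9)) xdir 81.65 tilt [-0.0054 -0.0002] [-0.001  -0.0054]
100 hem -34.6 -26.7 z 76.1 sh 1.0 leg z [32.4 33.7 32.8 32.4 33.5 32.2] sh z [45.3 46.  45.8 44.6 47. ]
150 hem -34.8 -26.9 z 76.0 sh 0.7 leg z [34.2 32.7 33.6 33.3 33.6 33.5] sh z [44.4 44.6 45.3 45.8 44.9]
220 hem -35.1 -26.5 z 76.0 sh 0.3 leg z [32.  33.3 33.7 32.  34.2 33. ] sh z [44.8 44.8 45.4 46.  44.6]
```

View pics/w15.png

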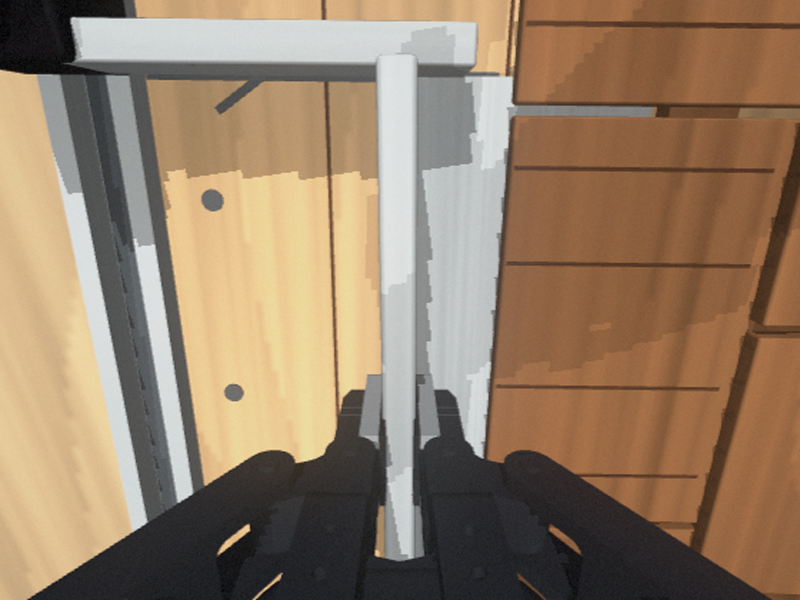

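>>> carry_out(
  motion=[
    [-0.0002,0,0,0,0,0],
    [-0.0003,0,0,0,0,0],
    [-0.0003,0,0,0,0,0],
    [-0.0003,0,0,0,0,0],
    [-0.0003,0,0,0,0,0],
  ],
)

```text
time_s: 18.2
eef_pos: [534.2, 91.1, 67.8]
tcp_rot: [0.757, 0.654, -0.002, -0.002]
force: [-13.2, -2.5, 18.0]
gripper_width: 0.089
```

```bash
python3 st.py [-.0003,0,0,0,0,0] 16; python3 - <<'E'
from h import *
from bench import *
p,z,c=pickle.load(open(f"wrist16.pkl","rb"))
P=lambda U,V,zz: pt(c,(U+.5)*.7-.5,(V+.5)*.7-.5,zz)
print("arm top face edge",J(P(250,63,57)),J(P(476,65,57)),"leg end",J(P(450,76,33)))
a=p[0:80,80:370]; cv2.imwrite("pics/w16z.png",cv2.resize(a,None,fx=2.7,fy=6,interpolation=cv2.INTER_CUBIC)[:,:,::-1])
p,z=snapshot("scene"); pickle.dump((p,z),open("s16.pkl","wb")); cv2.imwrite("pics/s16.png",cv2.resize(p[170:300,205:405],None,fx=4,fy=4,interpolation=cv2.INTER_CUBIC)[:,:,::-1])
print(sense()["force"])
E
```

```text
[534.15  91.09  67.82] cmd [537.01  90.72  66.01] (np.float64(-27.0), np.float64(-99.8)) 18.2 F [-13.19  -2.53  17.99] Fj (np.float64(-12.7), np.float64(-4.4)) M [-0.24  2.35  0.23] (np.float64(-29.9), np.float64(-99.9)) xdir 81.66 tilt [-0.0053  0.0005] [-0.0003 -0.0054]
arm top face edge (np.float64(-67.6), np.float64(0.3)) (np.float64(-11.9), np.float64(-0.2)) leg end (np.float64(-16.1), np.float64(-0.0))
[-13.9547717   -0.89287733  18.02572893]
```

View pics/w16z.png

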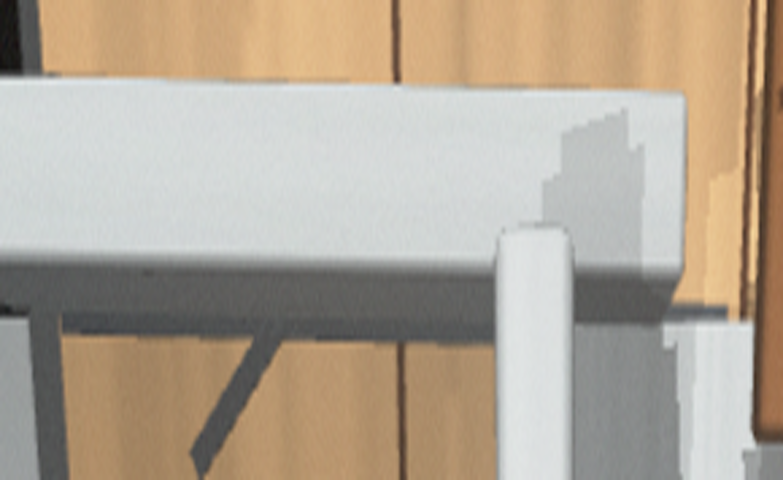

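View pics/s16.png

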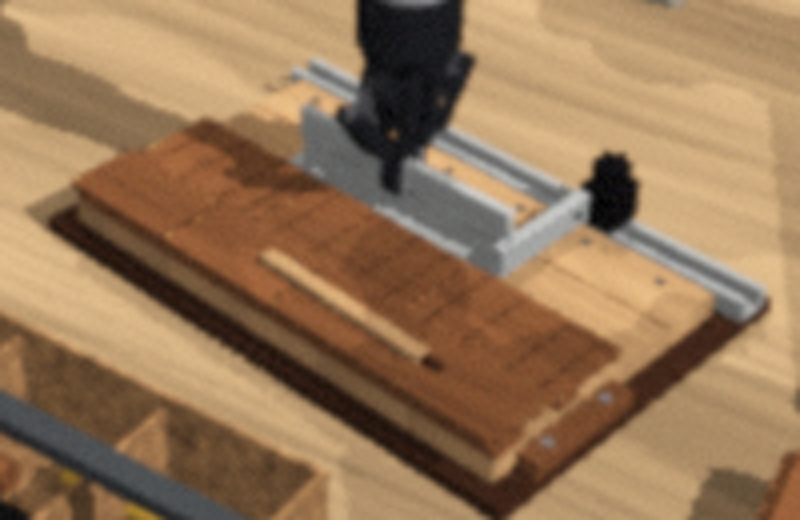

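```bash
python3 - <<'E'
from bench import *
print(finish_job())
E
```

```text
the job is handed in; nothing more can be done
None
```

The job is handed in at about 18 s. The flashing is still held and pressed down on the roof board, and `finish_job` gave no verdict.

**What I did:** I gripped the stop and slid it 78 mm onto the pencil line. Then I picked up the flashing by its hem, turned it square to the jig, slid its leg under the shingles, brought its left end up to the stop and pushed it home.

**Last checks:**
- **Stop:** its right-hand face is within about 1–2 mm of the line in the wrist picture, and the line shows right along the face.
- **Left end:** it sits at the stop face, 0.0 mm measured against the face's 0.3 to -0.2 mm.
- **Home against the lath:** the flashing stalled while the push rose from 9 to 16 N, and 13 N of that push is still on. The upstand's back face measures about 35 mm before the shingle edge (home is 34 mm). That puts the tucked edge about 45 mm in.
- **Flat and pressed:** I measured about 18 N of downward push. The leg's top is near 33 mm and the tool is tilted 0.005 rad.
- **Shingles and bystanders:** the shingles over the left half lie down at about 45 mm. The pencil looks undisturbed; I did not re-check the other bystanders at the end.

**Less certain:**
- My readings of the jig's angle varied between -8.0° and -9.1°, and I used -8.4°.
- I never saw the right-hand corner under the shingles, so I judged squareness from the parallel hem and the small twisting moment.

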